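# Zero the bench comparator on its master, then load the spacer sleeve

## Task

The square master block is standing in the comparator: press the zero button down while it is there. Then lift the master out and stand it upright in the middle of the cork-topped wooden rest board, and stand the tall slim round spacer sleeve (not the short fat collar) upright in the comparator in its place, fully down between the fixed anvil and the sprung spindle. Do not press the button once the master is out.

Things in the scene. Friction and masses are not known exactly. Their poses are not given: they have to be found in the camera images.
- seat (a point): Centre of the steel seat pad (20 mm above the bench) of the fixed grey comparator, 215 x 94 mm: a 30 mm part stands centred here. x = measuring line, from the fixed anvil (face at x = -15 mm) to the sprung spindle and head (roughly away from the robot); y across, z up. Both y sides are open: hold parts by their y sides near the top and lower them straight down. The head is 53 mm above the seat.
- spindle (a joint): Sprung spindle's slide along the seat's +x, m: 0 with a 30 mm part in, -0.005 empty, 0.01 fully back. It presses parts on to the anvil with about 4 N. Spindle and anvil faces are 24 mm wide in y, upright to 16 mm above the seat, then flare outwards 30 degrees from vertical as a lead-in (anvil to 35 mm, spindle to 42 mm above the seat): about 10 N pushes a part down between them.
- zero_button_top (a point): Centre of the top of the round grey zero button (28 mm across, 75 mm above the seat) on the comparator's head, 126 mm along the seat's x axis. Pressed straight down: 6 mm of travel, about 5 N at the bottom. The point moves with the button.
- zero_button (a joint): How far the zero button is pressed, m: 0 is up, 0.006 fully down. It counts as pressed beyond 0.004, and springs back.
- master_mid (a point): Centre (half-way up) of the master, a square ground-steel block 30 x 30 x 60 mm, upright, 0.3 to 0.5 kg. It starts seated in the comparator, its sides along the comparator's axes and up to 6 mm off the seat point along y.
- sleeve_mid (a point): Centre (half-way up) of the spacer sleeve: a steel round 30 mm in diameter and 60 mm tall with a dark bore in its top, standing upright on the bench to the robot's left, about 0.2 kg. Near it stands a short fat collar, 46 mm in diameter and 24 mm tall, which is not wanted.
- rest_top (a point): Centre of the top face of the rest board, a fixed wooden square 110 x 110 mm with a cork top, 12 mm above the bench.
Things that resemble listed ones, but are neither listed nor needed, are in the scene too. Leave any blue or purple look-alike of the part that bears sleeve_mid alone.

How it is judged (in metres and radians):
On the way:
1. the zero button is pressed while the master stands in the comparator (value of joint zero_button above 0.004 m and horizontal distance between master_mid and seat below 0.015 m and z of master_mid in the frame of seat below 0.036 m), for 0.1 s.
At the end, for the whole second after the job is handed in: The master stands released and upright (within 10 degrees) on the rest board, its centre within 35 mm of the board's centre; the spacer sleeve stands released and upright (within 10 degrees), fully down on the seat pad between anvil and spindle, its centre within 13 mm of the seat point (horizontal distance between master_mid and rest_top below 0.035 m and z of master_mid in the frame of rest_top between 0.025 and 0.036 m and angle between each of master_mid, sleeve_mid's own z axis and vertical below 0.17 rad and horizontal distance between sleeve_mid and seat below 0.013 m and z of sleeve_mid in the frame of seat between 0.025 and 0.036 m); the robot touches nothing.
It fails at once if the zero button is pressed while the master is out of the comparator (value of joint zero_button above 0.004 m and distance between master_mid and seat above 0.06 m).
It also fails if it takes over 64 s, if anything falls off the work surface, if the arm or the gripper's body presses on something with over 40 N, if the wrist force passes 120 N, or if a joint passes its speed limit or range.

## Robot

A 6-joint arm with a two-finger parallel gripper is mounted at the origin on the work surface; the furniture and walls round the work are solid. World frame = base frame: x ahead of the robot, y to its left, z up, the work surface at z = 0. Lengths are in m, angles in degrees, forces in N, time in s.
With the tool pointing down it reaches from about 0.4 to 0.825 m from the base axis. Payload 7 kg.
Tool frame: the origin (TCP) lies midway between the tips of the shut fingers; the grasp point (between the pads) lies 19 mm behind it; z points along the fingers, x is the direction in which the jaws open and shut, and the axes are right-handed (so a half turn about z gives the same grasp; the last joint's range is limited). The gripper opens to 88 mm and grips with 3 to 60 N. Pads are 19 mm wide; open, the fingers measure 130 mm over their backs; the gripper's body (78 mm by 193 mm) begins 47 mm behind the grasp point.
Start: joints at [85.033, 20.546, 0.682, 0, -70.136, -16.507], TCP at [0.247, 0.628, 0.227] pointing down, gripper open.
Joint ranges: [-176.03, 176.03], [-82.01, 121.73], [-58.28, 71.71], [-173.87, 95.51], [-174.79, -0.11], [-173.66, 173.66]. Speed limits (degrees/s): [136.94, 136.94, 172.46, 180, 180, 180].

## Interface

Orientations are given as [roll, pitch, yaw] about the fixed x, y, z axes, in that order (R = Rz(yaw) Ry(pitch) Rx(roll)).
In Python, from plant import ctrl, vision, nets gives the robot as it stands.
- The arm moves only by the shell command python3 -m jog 'ROWS'. ROWS is text: rows parted by semicolons, each of 7 numbers parted by spaces: the turn, a rotation vector about the tool's x, y, z in units of 0.1 rad (1.0 is 0.1 rad), then the shift along the tool's x, y, z in units of 4 cm (1.0 is 4 cm), then the opening, from -1 (shut) to 1 (fully open). In form: rx ry rz x y z jaw; .... A call has 1 to 8 rows; each row shifts and turns the commanded pose from where the row before left it, along the tool's axes as they then stand; what a row does not reach is not made up. A row lasts 1/8 s, in which the tool goes at most 62.5 mm and 10.7 degrees, less where a joint would pass 70% of its speed; a pose out of reach is approached as far as the arm can. A call with a number of a shift or a turn outside -1 to 1 is refused whole. A call with a gripper value outside its range is refused whole. The fingers move at their own pace and stop on an object; the grip force is fixed at half the most. Time passes only in rows, so rows that do not move let the fingers close. It gives the time, the measured TCP pose, the force and the opening at its end, in the units of the state.
- ctrl.get_obs(): the state, without advancing time (a new reading comes with each control period).
- vision.snapshot(name): name is "side" or "top" or "wrist"; returns (picture, depth): 420x560x3 uint8, red, green, blue; 420x560 float32, m along the optical axis (not along the pixel's ray), 0 where there is no reading.
- vision.camera_info(name): a dict with "camera_matrix" (3x3 intrinsics, pixels), "camera_from_world" (4x4, takes a point from world to camera coordinates); the wrist camera has in their place "tool_from_camera" (4x4, takes a point from camera to tool coordinates, whose origin is the TCP and whose axes are the tool frame's). Camera axes: x right, y down, z forward; pixel columns grow to the right and rows downward; lengths in m; the calibration is good to about 2 mm. The wrist camera is an equidistant fisheye: a pixel r from the principal point sees the ray r / f radians off the axis. A picture is of the moment at which its call begins: read the wrist's pose just before it. camera_info takes no time and is no camera call.
- ctrl.close_job(): hands the job in, once; it reports no verdict.
Trained networks look in the newest picture that a camera, given by its name, has taken for a name from the list of things; names that differ only in an ending like _2 or _b are one class to them, and where a whole thing is asked for, a point or a joint stands for the part that bears it (a point fixed in the world has none). Each returns a list of dicts, best first, with "score" (0 to 1); they miss things now and then, are a little off and sometimes report something else, mostly with a low value. They report only what shows in the picture. A call takes as long as a camera call. They do not tell look-alikes from the thing itself.
- nets.boxes_of(target, camera): "location" ([x, y, z] in m, in world coordinates, good to about 4 mm: the middle of the surface that is visible of it).
The state is a dict: "clock": time; "joint_pos": joint angles; "qvel": joint speeds; "tau": joint torques, N m; "tool_pos": TCP position; "orientation": TCP orientation; "force": force on the tool from outside, world axes, zero at the start; "moment": the same for the moment, N m; "opening": finger opening in m.
Only numpy, scipy, OpenCV 4.12 (cv2) and the standard library are available. Lean on these libraries where they do the work, as an engineer would, in place of code of your own. Each camera call takes 0.05 s, during which the arm holds its last target.

## Working session

There is one attempt and no reset: what is moved stays moved. The work goes in short steps, Python scripts to look and compute and a shell command to move; the robot and the scene stay as the last step left them, time stands still between calls to the robot, and variables do not carry over. Pictures are saved under pics/ and viewed, and the job is handed in when it is done.

```bash
ls; mkdir -p pics
python3 - <<'E'
from plant import ctrl, vision, nets
import cv2
print(ctrl.get_obs())
for n in ("side","top"):
    p,d=vision.snapshot(n); cv2.imwrite(f"pics/{n}0.png",p[:,:,::-1])
    for t in ["seat","zero_button_top","master_mid","sleeve_mid","rest_top"]:
        try: print(n,t,[(round(r['score'],2),[round(float(v),3) for v in r['location']]) for r in nets.boxes_of(t,n)][:4])
        except Exception as e: print(n,t,e)
E
```

```text
pics
{'clock': 0.0, 'joint_pos': array([ 8.50331203e+01,  2.05912540e+01,  6.32507429e-01, -1.95918860e-02,
       -7.01363310e+01, -1.65072137e+01]), 'qvel': array([ 0.01045468,  0.00139074,  0.02154221,  0.02795587, -0.02158205,
        0.02305834]), 'tau': array([-2.19939524e-03, -5.82714057e+01,  2.93045068e+01,  6.99713588e+00,
        6.66299660e-03, -1.72754790e-04]), 'tool_pos': array([0.24694879, 0.62766396, 0.22561678]), 'orientation': array([-1.79990641e+02, -9.63922493e-02, -1.11480774e+02]), 'force': array([-0.25738967, -0.30394853, -0.59945228]), 'moment': array([-0.02546559,  0.03262305,  0.02154048]), 'opening': 0.08754331203390858}
side seat [(0.94, [0.518, -0.16, 0.035]), (0.32, [0.443, -0.169, 0.069])]
side zero_button_top [(0.45, [0.565, -0.14, 0.092])]
side master_mid [(0.77, [0.443, -0.169, 0.066])]
side sleeve_mid [(0.76, [0.469, 0.221, 0.043]), (0.64, [0.395, 0.205, 0.04]), (0.51, [0.328, 0.179, 0.039])]
side rest_top []
top seat [(0.87, [0.498, -0.139, 0.019])]
top zero_button_top []
top master_mid [(0.75, [0.442, -0.158, 0.079])]
top sleeve_mid [(0.78, [0.394, 0.214, 0.059]), (0.73, [0.464, 0.227, 0.063]), (0.62, [0.476, -0.147, 0.051]), (0.45, [0.328, 0.191, 0.062])]
top rest_top [(0.66, [0.62, 0.238, 0.016])]
```

View pics/side0.png

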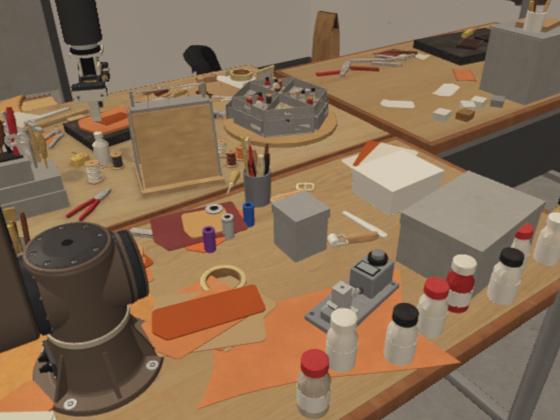

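View pics/top0.png

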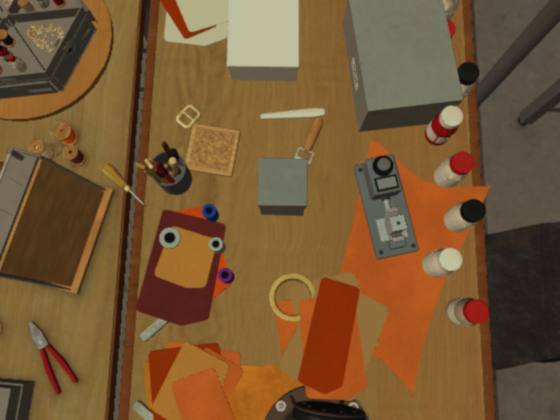

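The top view shows the sleeve (grey) at about (216,244), the collar at (170,237), blue and purple look-alikes at (210,212) and (226,276), the cork board at (212,149), the comparator at (388,205) and a grey box obstacle at (283,185). I'll zoom in.

```bash
cat > h.py <<'E'
import numpy as np, cv2
from plant import ctrl, vision, nets
def world(cam,d):
    i=vision.camera_info(cam);K=np.array(i["camera_matrix"]);T=np.linalg.inv(np.array(i["camera_from_world"]))
    v,u=np.mgrid[:d.shape[0],:d.shape[1]]
    P=np.stack([(u-K[0,2])/K[0,0]*d,(v-K[1,2])/K[1,1]*d,d,np.ones_like(d)],-1)
    return (P@T.T)[...,:3]
E
python3 - <<'E'
from h import *
p,d=vision.snapshot("top"); W=world("top",d); np.save("W.npy",W); np.save("p.npy",p)
def crop(n,r0,r1,c0,c1,s): cv2.imwrite(n,cv2.resize(p[r0:r1,c0:c1,::-1],None,fx=s,fy=s,interpolation=cv2.INTER_CUBIC))
crop("pics/comp.png",145,265,345,425,5); crop("pics/left.png",110,300,130,320,3)
for v,u in [(244,216),(237,170),(149,212),(225,397),(165,383),(184,387),(185,283),(205,390),(205,245)]: print(u,v,W[v,u].round(4))
# heights on comparator
for v in range(150,262,4): print(v,[int(round(1000*z)) for z in W[v,356:424:4,2]])
m=(W[...,2]>.1)&(W[...,0]>.3)&(W[...,1]<.25); 
for y in np.arange(-.2,.26,.05): print(round(y,2), W[...,2][(abs(W[...,1]-y)<.025)&(W[...,0]>.3)&(W[...,0]<.8)].max().round(3))
q=m&(abs(W[...,1]-0.05)<.08); print(W[q].min(0),W[q].max(0))
E
```

```text
216 244 [0.3957 0.2173 0.0604]
170 237 [0.4135 0.3214 0.025 ]
212 149 [0.6181 0.2422 0.0095]
397 225 [ 0.44   -0.1569  0.0797]
383 165 [ 0.5643 -0.1279  0.0927]
387 184 [ 0.5284 -0.1393  0.0735]
283 185 [0.5105 0.0801 0.1193]
390 205 [ 0.4919 -0.153   0.0327]
245 205 [ 4.923e-01  1.640e-01 -2.000e-04]
150 [-4, -4, -5, 2, 0, 2, -1, 7, -1, -4, -4, -6, 1, -2, -3, -3, 0]
154 [-4, 0, 2, 1, 6, 4, 4, 2, 5, -2, -2, -1, 2, -1, -2, -1, -7]
158 [-4, 3, -2, 5, 2, 74, 84, 90, 83, 72, 0, -1, -7, -4, -1, 2, -1]
162 [-2, -1, -1, 70, 68, 82, 94, 93, 93, 82, 9, -2, -1, -4, -2, -3, -4]
166 [15, 17, 39, 67, 72, 82, 91, 98, 93, 1169, 69, 9, 5, 0, 2, -3, 0]
170 [13, 17, 29, 69, 69, 85, 82, 94, 85, 81, 71, 2, 11, 7, 2, -4, -3]
174 [11, 13, 15, 58, 74, 71, 86, 84, 84, 72, 73, 3, 7, 9, 3, -3, -3]
178 [-2, 18, 19, 51, 71, 72, 73, 71, 76, 72, 71, 12, 3, 5, 8, 9, -1]
182 [-2, 16, 18, 39, 71, 75, 73, 76, 71, 70, 73, 70, 6, 9, 7, 6, 3]
186 [2, 14, 15, 26, 67, 72, 73, 76, 79, 76, 74, 72, 11, 9, 9, 8, 6]
190 [1, 11, 17, 17, 61, 74, 72, 72, 69, 71, 71, 66, 6, 6, 4, 6, 5]
194 [2, 1, 16, 15, 46, 70, 67, 65, 58, 47, 36
[... 571 characters left out ...]
0, 4, 2, 14, 19, 17, 16, 42, 74, 79, 75, 62, 15, 17, 1, -1]
234 [0, 6, 2, 3, 19, 20, 20, 15, 30, 33, 37, 41, 19, 14, 18, 6, 3]
238 [2, 5, 5, 3, 18, 16, 21, 19, 16, 45, 54, 50, 51, 17, 15, 4, 4]
242 [2, 5, 1, 3, 1, 19, 17, 16, 25, 38, 35, 39, 38, 17, 14, 18, 0]
246 [3, 4, 3, 4, 4, 13, 18, 18, 14, 42, 37, 36, 33, 12, 16, 17, 3]
250 [3, 4, 4, 2, -1, 17, 16, 20, 19, 19, 20, 16, 21, 15, 12, 15, 2]
254 [1, 1, 1169, 3, 3, 11, 20, 20, 16, 14, 14, 12, 6, 0, 6, -2, 3]
258 [3, 4, 1, 5, 3, 4, 21, 10, 3, 3, 3, 2, 1, 4, 1, 5, 1]
-0.2 0.144
-0.15 0.146
-0.1 0.144
-0.05 0.142
-0.0 0.038
0.05 0.125
0.1 0.126
0.15 0.123
0.2 0.084
0.25 0.066
[0.4675834  0.03137121 0.10020145] [0.5680249  0.12996131 0.12559666]
```

View pics/comp.png

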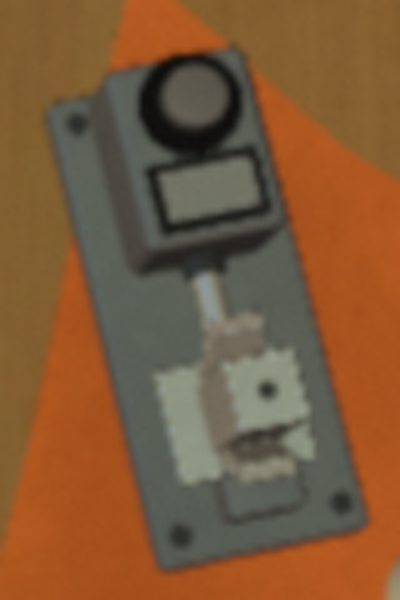

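View pics/left.png

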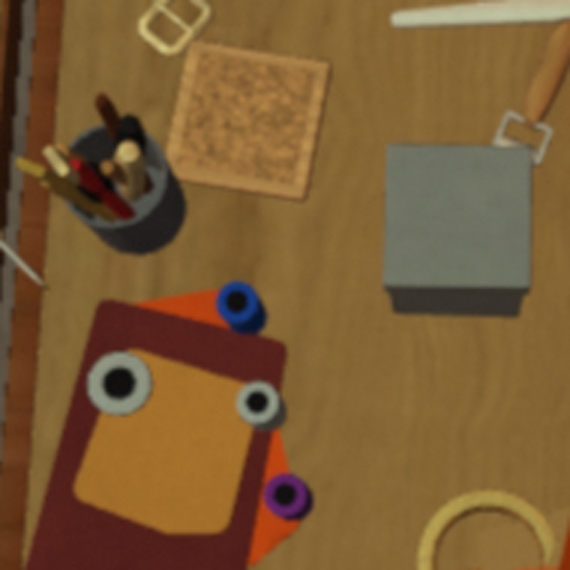

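Run:
```python
from h import *
W=np.load("W.npy");z=W[...,2]
# base plate + all comparator footprint
def rect(m,name):
    n,l,s,c=cv2.connectedComponentsWithStats(m.astype(np.uint8)); k=1+np.argmax(s[1:,4]); q=l==k
    P=W[q][:,:2].astype(np.float32); r=cv2.minAreaRect(P); print(name,q.sum(),"rect c",np.round(r[0],4),"size",np.round(r[1],4),"ang",round(r[2],2),"mean",P.mean(0).round(4),"zmed",np.median(z[q]).round(4)); return q
R=lambda x0,x1,y0,y1:(W[...,0]>x0)&(W[...,0]<x1)&(W[...,1]>y0)&(W[...,1]<y1)
rect(cv2.medianBlur((R(.36,.62,-.23,-.07)&(z>.011)).astype(np.uint8),5),"comp")
rect(R(.36,.47,-.23,-.07)&(z>.07),"master")
rect(R(.5,.62,-.23,-.07)&(z>.062)&(z<.2),"head")
rect(R(.54,.62,-.23,-.07)&(z>.088)&(z<.2),"button")
rect(R(.37,.43,.19,.24)&(z>.05),"sleeve")
rect(R(.38,.45,.28,.36)&(z>.015),"collar")
rect(R(.53,.70,.16,.32)&(z>.006)&(z<.03),"rest")
rect(R(.54,.64,.24,.36)&(z>.03),"cup")
```

```text
comp 4172 rect c [ 0.3977 -0.1026] size [0.2001 0.4231] ang 63.8 mean [ 0.4841 -0.1417] zmed 0.0231
master 222 rect c [ 0.4446 -0.1597] size [0.0303 0.0307] ang 10.69 mean [ 0.4439 -0.1593] zmed 0.0781
head 1096 rect c [ 0.5501 -0.1343] size [0.0821 0.0628] ang 13.27 mean [ 0.547  -0.1322] zmed 0.0737
button 137 rect c [ 0.5661 -0.1298] size [0.0267 0.0268] ang 43.05 mean [ 0.5662 -0.13  ] zmed 0.0931
sleeve 165 rect c [0.3948 0.2177] size [0.0278 0.0291] ang 2.71 mean [0.395  0.2176] zmed 0.0586
collar 679 rect c [0.4097 0.3137] size [0.0671 0.0592] ang 89.56 mean [0.4076 0.3114] zmed 0.0204
rest 2249 rect c [0.6267 0.2514] size [0.1329 0.1276] ang 81.33 mean [0.6171 0.2418] zmed 0.011
cup 591 rect c [0.5616 0.3175] size [0.0685 0.0429] ang 89.98 mean [0.5614 0.3128] zmed 0.1034
```

Run:
```python
from h import *
W=np.load("W.npy");z=W[...,2]
m=((z>.095)&(z<.3)&(W[...,0]>.25)&(W[...,0]<.75)&(W[...,1]>-.4)&(W[...,1]<.4)).astype(np.uint8)
n,l,s,c=cv2.connectedComponentsWithStats(m)
ax=np.array([np.cos(np.radians(13.4)),np.sin(np.radians(13.4))]);ay=np.array([-ax[1],ax[0]])
for k in range(1,n):
    if s[k,4]<15: continue
    P=W[l==k]; q=P[:,:2]-[.4440,-.1592]
    print(s[k,4],P.min(0).round(3),P.max(0).round(3),"seat x",(q@ax).min().round(3),(q@ax).max().round(3),"y",(q@ay).min().round(3),(q@ay).max().round(3))
p,d=vision.snapshot("wrist"); cv2.imwrite("pics/w0.png",p[:,:,::-1]); i=vision.camera_info("wrist"); print(i)
```

```text
4298 [ 0.644 -0.324  0.095] [ 0.75  -0.078  0.146] seat x 0.168 0.317 y -0.232 0.016
670 [0.519 0.293 0.096] [0.581 0.362 0.192] seat x 0.189 0.243 y 0.412 0.488
458 [ 0.544 -0.311  0.095] [ 0.59  -0.263  0.122] seat x 0.067 0.113 y -0.177 -0.13
2418 [0.468 0.031 0.095] [0.568 0.131 0.126] seat x 0.068 0.185 y 0.158 0.276
470 [ 0.444 -0.328  0.095] [ 0.49  -0.281  0.122] seat x -0.034 0.011 y -0.171 -0.123
484 [ 0.345 -0.277  0.095] [ 0.391 -0.23   0.122] seat x -0.119 -0.073 y -0.098 -0.051
479 [ 0.251 -0.324  0.096] [ 0.29  -0.277  0.123] seat x -0.224 -0.181 y -0.12 -0.073
{'camera_matrix': array([[325.1922621 ,   0.        , 282.64997811],
       [  0.        , 325.1922621 , 208.08561295],
       [  0.        ,   0.        ,   1.        ]]), 'tool_from_camera': array([[ 9.99999447e-01, -1.03928560e-03, -1.58764253e-04,
        -2.33123548e-05],
       [ 1.04087358e-03,  9.57430616e-01,  2.88661621e-01,
        -7.83726445e-02],
       [-1.47996111e-04, -2.88661627e-01,  9.57431169e-01,
        -1.58279846e-01],
       [ 0.00000000e+00,  0.00000000e+00,  0.00000000e+00,
         1.00000000e+00]])}
```

View pics/w0.png

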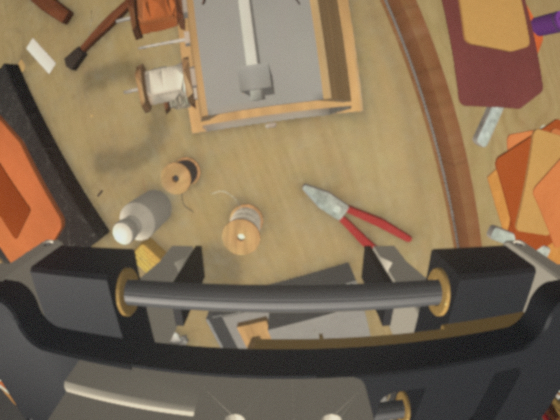

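```bash
cat >> h.py <<'E'
from scipy.spatial.transform import Rotation as Ro
def rows(target,yaw,n,jaw,p=None,y0=None,dirn=0):
    o=ctrl.get_obs(); p=np.array(o["tool_pos"] if p is None else p); y0=o["orientation"][2] if y0 is None else y0
    dy=(yaw-y0+180)%360-180
    if dirn and dy*dirn<0: dy+=360*dirn
    step=(np.array(target)-p)/n; out=[]
    for k in range(n):
        y=y0+dy*(k+.5)/n
        R=Ro.from_euler('xyz',[180,0,y],degrees=True).as_matrix(); s=R.T@step/.04
        out.append("0 0 %.2f %.2f %.2f %.2f %g"%(-np.radians(dy/n)/.1,*s,jaw))
    for i in range(0,n,8): print("; ".join(out[i:i+8]))
E
python3 - <<'E'
from h import *
p,d=vision.snapshot("side"); W=world("side",d); q=W[(W[...,2]>.2)&(W[...,2]<1)&(W[...,0]>-.05)&(W[...,0]<.75)&(W[...,1]>-.3)&(W[...,1]<.85)]
print(len(q)); 
for x in np.arange(0,.75,.1):
  for y in np.arange(-.3,.85,.1):
    s=q[(abs(q[:,0]-x)<.05)&(abs(q[:,1]-y)<.05)]
    if len(s)>3: print(x.round(2),y.round(2),len(s),s[:,2].max().round(2))
rows([.562,-.131,.20],103.4,26,-1,dirn=-1)
E
```

```text
13753
0.0 -0.1 3044 0.28
0.0 0.0 2403 0.28
0.0 0.1 121 0.28
0.0 0.6 501 0.29
0.0 0.7 45 0.28
0.1 -0.1 884 0.26
0.1 0.0 1000 0.28
0.1 0.6 38 0.22
0.1 0.7 7 0.2
0.2 0.5 463 0.34
0.2 0.6 2111 0.52
0.2 0.7 19 0.34
0.3 0.5 31 0.34
0.3 0.6 1315 0.52
0.3 0.7 183 0.39
0.4 0.5 187 0.23
0.4 0.6 646 0.28
0.5 0.5 468 0.28
0.5 0.6 262 0.28
0.6 0.8 25 0.21
0 0 0.97 0.54 -0.58 0.03 -1; 0 0 0.97 0.48 -0.63 0.03 -1; 0 0 0.97 0.42 -0.67 0.03 -1; 0 0 0.97 0.35 -0.71 0.03 -1; 0 0 0.97 0.28 -0.74 0.03 -1; 0 0 0.97 0.21 -0.76 0.03 -1; 0 0 0.97 0.13 -0.78 0.03 -1; 0 0 0.97 0.06 -0.79 0.03 -1
0 0 0.97 -0.02 -0.79 0.03 -1; 0 0 0.97 -0.10 -0.78 0.03 -1; 0 0 0.97 -0.17 -0.77 0.03 -1; 0 0 0.97 -0.25 -0.75 0.03 -1; 0 0 0.97 -0.32 -0.72 0.03 -1; 0 0 0.97 -0.39 -0.69 0.03 -1; 0 0 0.97 -0.45 -0.65 0.03 -1; 0 0 0.97 -0.51 -0.60 0.03 -1
0 0 0.97 -0.57 -0.55 0.03 -1; 0 0 0.97 -0.62 -0.49 0.03 -1; 0 0 0.97 -0.66 -0.43 0.03 -1; 0 0 0.97 -0.70 -0.36 0.03 -1; 0 0 0.97 -0.73 -0.29 0.03 -1; 0 0 0.97 -0.76 -0.22 0.03 -1; 0 0 0.97 -0.78 -0.14 0.03 -1; 0 0 0.97 -0.79 -0.07 0.03 -1
0 0 0.97 -0.79 0.01 0.03 -1; 0 0 0.97 -0.79 0.09 0.03 -1
```

```bash
python3 -m jog '0 0 0 0 0 -0.8 -1; 0 0 0 0 0 -0.8 -1; 0 0 0.97 0.54 -0.58 0 -1; 0 0 0.97 0.48 -0.63 0 -1; 0 0 0.97 0.42 -0.67 0 -1; 0 0 0.97 0.35 -0.71 0 -1; 0 0 0.97 0.28 -0.74 0 -1; 0 0 0.97 0.21 -0.76 0 -1'; python3 -m jog '0 0 0.97 0.13 -0.78 0 -1; 0 0 0.97 0.06 -0.79 0 -1; 0 0 0.97 -0.02 -0.79 0.03 -1; 0 0 0.97 -0.10 -0.78 0.03 -1; 0 0 0.97 -0.17 -0.77 0.03 -1; 0 0 0.97 -0.25 -0.75 0.03 -1; 0 0 0.97 -0.32 -0.72 0.03 -1; 0 0 0.97 -0.39 -0.69 0.03 -1'
python3 - <<'E'
from h import *
rows([.562,-.131,.20],103.4,12,-1,dirn=-1)
E
```

```text
clock: 1.75
tool_pos: [0.3292, 0.4558, 0.2907]
orientation: [180.0, 0.0, -145.0]
force: [0.6, -0.2, -0.2]
opening: 0.0134
clock: 2.75
tool_pos: [0.4386, 0.2279, 0.2836]
orientation: [180.0, 0.0, 170.5]
force: [0.7, 0.2, 0.1]
opening: 0.0001
0 0 0.98 -0.41 -0.68 0.17 -1; 0 0 0.98 -0.47 -0.63 0.17 -1; 0 0 0.98 -0.53 -0.58 0.17 -1; 0 0 0.98 -0.59 -0.53 0.17 -1; 0 0 0.98 -0.64 -0.47 0.17 -1; 0 0 0.98 -0.68 -0.40 0.17 -1; 0 0 0.98 -0.72 -0.34 0.17 -1; 0 0 0.98 -0.74 -0.27 0.17 -1
0 0 0.98 -0.77 -0.19 0.17 -1; 0 0 0.98 -0.78 -0.12 0.17 -1; 0 0 0.98 -0.79 -0.04 0.17 -1; 0 0 0.98 -0.79 0.04 0.17 -1
```

```bash
python3 -m jog '0 0 0.98 -0.41 -0.68 0.17 -1; 0 0 0.98 -0.47 -0.63 0.17 -1; 0 0 0.98 -0.53 -0.58 0.17 -1; 0 0 0.98 -0.59 -0.53 0.17 -1; 0 0 0.98 -0.64 -0.47 0.17 -1; 0 0 0.98 -0.68 -0.40 0.17 -1; 0 0 0.98 -0.72 -0.34 0.17 -1; 0 0 0.98 -0.74 -0.27 0.17 -1' ; python3 -m jog '0 0 0.98 -0.77 -0.19 0.17 -1; 0 0 0.98 -0.78 -0.12 0.17 -1; 0 0 0.98 -0.79 -0.04 0.17 -1; 0 0 0.98 -0.79 0.04 0.17 -1; 0 0 0 0 0 0 -1'
python3 - <<'E'
from h import *
o=ctrl.get_obs();print(o["tool_pos"],o["orientation"],o["force"],o["joint_pos"])
p,d=vision.snapshot("wrist"); cv2.imwrite("pics/w1.png",p[:,:,::-1])
i=vision.camera_info("wrist");K=np.array(i["camera_matrix"]);T=np.array(i["tool_from_camera"])
R=Ro.from_euler('xyz',o["orientation"],degrees=True).as_matrix()
v,u=np.mgrid[:420,:560]; a=(u-K[0,2])/K[0,0]; b=(v-K[1,2])/K[1,1]; r=np.hypot(a,b)+1e-9
x=np.tan(np.minimum(r,1.4))*a/r; y=np.tan(np.minimum(r,1.4))*b/r
P=np.stack([x*d,y*d,d],-1)@T[:3,:3].T+T[:3,3]; W=P@R.T+o["tool_pos"]; np.save("W1.npy",W)
for t in ["seat","zero_button_top","master_mid"]: print(t,[(round(r['score'],2),[round(float(v),3) for v in r['location']]) for r in nets.boxes_of(t,"wrist")][:4])
z=W[...,2]
def rect(m,name):
    n,l,s,c=cv2.connectedComponentsWithStats(m.astype(np.uint8)); k=1+np.argmax(s[1:,4]); q=l==k
    Q=W[q][:,:2].astype(np.float32); rr=cv2.minAreaRect(Q); print(name,q.sum(),"rect",np.round(rr[0],4),np.round(rr[1],4),round(rr[2],2),"mean",Q.mean(0).round(4),"med z",np.median(z[q]).round(4))
Rg=lambda x0,x1,y0,y1:(W[...,0]>x0)&(W[...,0]<x1)&(W[...,1]>y0)&(W[...,1]<y1)
rect(Rg(.36,.48,-.23,-.07)&(z>.072)&(z<.09),"master")
rect(Rg(.5,.62,-.23,-.07)&(z>.066)&(z<.078),"head")
rect(Rg(.54,.62,-.23,-.07)&(z>.088)&(z<.11),"button")
E
```

```text
clock: 3.75
tool_pos: [0.5328, -0.007, 0.229]
orientation: [180.0, 0.0, 125.6]
force: [0.4, 0.1, 0.1]
opening: 0.0003
clock: 4.38
tool_pos: [0.5792, -0.1252, 0.2008]
orientation: [-179.9, -0.0, 103.2]
force: [-0.3, 0.7, 0.2]
opening: 0.0003
[ 0.57923706 -0.12520793  0.20077472] [-1.79913019e+02 -4.95560344e-03  1.03157516e+02] [-0.34401796  0.66776573  0.17053034] [ 6.68971025e+00  1.39385546e+01 -1.21519323e+01  5.42292901e-03
 -6.39964993e+01 -8.35345714e+01]
seat [(0.7, [0.509, -0.148, 0.019])]
zero_button_top [(0.85, [0.567, -0.126, 0.092])]
master_mid [(0.76, [0.449, -0.16, 0.078])]
master 1207 rect [ 0.4474 -0.1614] [0.0301 0.0298] 12.63 mean [ 0.4479 -0.1609] med z 0.0801
head 4106 rect [ 0.5533 -0.1357] [0.0817 0.0627] 12.99 mean [ 0.5425 -0.1378] med z 0.0738
button 834 rect [ 0.5695 -0.1321] [0.027 0.027] 73.35 mean [ 0.5687 -0.1322] med z 0.0951
```

View pics/w1.png

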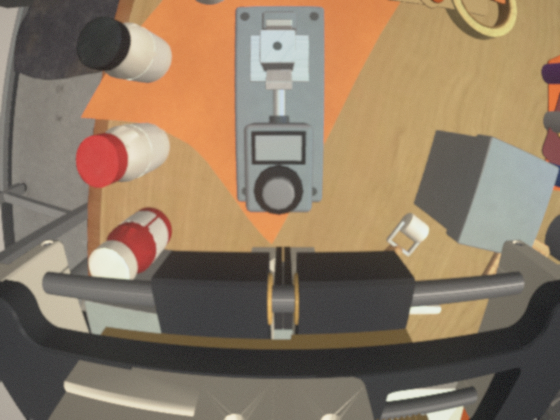

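```bash
python3 -m jog '0 0 0 -0.08 -0.41 0.6 -1; 0 0 0 0 0 0.8 -1; 0 0 0 0 0 0.8 -1; 0 0 0 0 0 0.2 -1; 0 0 0 0 0 0 -1'; python3 -c "
from h import *
p,d=vision.snapshot('wrist'); cv2.imwrite('pics/w2.png',p[:,:,::-1])
p,d=vision.snapshot('side'); cv2.imwrite('pics/s2.png',cv2.resize(p[220:350,280:440,::-1],None,fx=5,fy=5)[:600])"
```

```text
clock: 5.2
tool_pos: [0.5643, -0.1301, 0.1063]
orientation: [180.0, 0.0, 103.4]
force: [-0.0, -0.6, 0.0]
opening: 0.0006
```

View pics/w2.png

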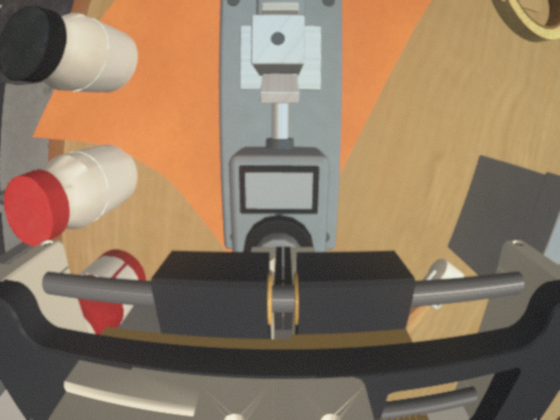

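View pics/s2.png

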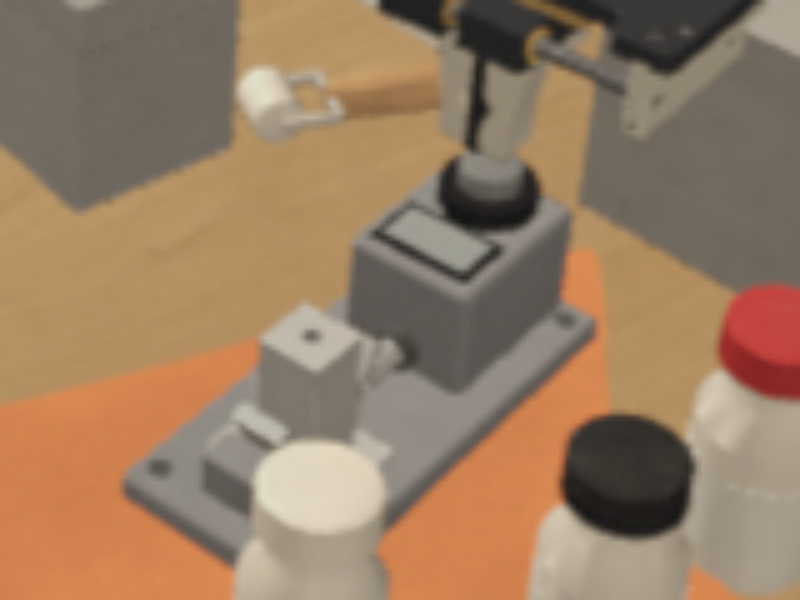

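The closed fingers are just above the button, well centred on it. Pressing now.

```bash
python3 -m jog '0 0 0 0 0 0.2 -1; 0 0 0 0 0 0.1 -1; 0 0 0 0 0 0.08 -1; 0 0 0 0 0 0 -1'
```

```text
clock: 5.8
tool_pos: [0.5642, -0.1304, 0.0907]
orientation: [180.0, 0.0, 103.3]
force: [-0.6, 0.9, 4.3]
opening: 0.0006
```

```bash
python3 -m jog '0 0 0 0 0 0.03 -1; 0 0 0 0 0 0.03 -1; 0 0 0 0 0 0 -1; 0 0 0 0 0 0 -1'
```

```text
clock: 6.3
tool_pos: [0.5642, -0.1304, 0.0892]
orientation: [180.0, 0.0, 103.4]
force: [-4.1, 3.4, 11.6]
opening: 0.0001
```

```bash
python3 -m jog '0 0 0 0 0 -0.5 -1; 0 0 0 0 0 -1 -1; 0 0 0 0 0 -1 1; 0 0 0 -0.03 -0.8 0 1; 0 0 0 0 -0.8 0 1; 0 0 0 0 -0.8 0 1; 0 0 0 0 -0.65 0 1; 0 0 0 0 0 0 1'
cat >> h.py <<'E'
def wristW(name=None):
    o=ctrl.get_obs(); p,d=vision.snapshot("wrist")
    if name: cv2.imwrite("pics/"+name,p[:,:,::-1])
    i=vision.camera_info("wrist");K=np.array(i["camera_matrix"]);T=np.array(i["tool_from_camera"])
    R=Ro.from_euler('xyz',o["orientation"],degrees=True).as_matrix()
    v,u=np.mgrid[:420,:560]; a=(u-K[0,2])/K[0,0]; b=(v-K[1,2])/K[1,1]; r=np.hypot(a,b)+1e-9
    t=np.tan(np.minimum(r,1.4))/r
    P=np.stack([t*a*d,t*b*d,d],-1)@T[:3,:3].T+T[:3,3]
    return o,p,P,P@R.T+o["tool_pos"]
def rect(W,x0,x1,y0,y1,z0,z1,name,P=None):
    z=W[...,2]; m=(W[...,0]>x0)&(W[...,0]<x1)&(W[...,1]>y0)&(W[...,1]<y1)&(z>z0)&(z<z1)
    n,l,s,c=cv2.connectedComponentsWithStats(m.astype(np.uint8)); k=1+np.argmax(s[1:,4]); q=l==k
    Q=W[q][:,:2].astype(np.float32); rr=cv2.minAreaRect(Q); print(name,q.sum(),"rect",np.round(rr[0],4),np.round(rr[1],4),round(rr[2],2),"mean",Q.mean(0).round(4),"med z",np.median(z[q]).round(4))
    if P is not None:
        rr=cv2.minAreaRect(P[q][:,:2].astype(np.float32)); print("   in tool",np.round(rr[0],4),rr[2])
E
python3 - <<'E'
from h import *
o,p,P,W=wristW("w3.png"); print(o["tool_pos"],o["orientation"],o["opening"])
rect(W,.36,.48,-.23,-.09,.072,.09,"master",P)
rect(W,.36,.48,-.23,-.09,.016,.026,"pad",P)
p,d=vision.snapshot("top"); W=world("top",d)
rect(W,.36,.48,-.23,-.09,.072,.09,"top master")
E
```

```text
clock: 7.3
tool_pos: [0.4439, -0.1602, 0.1882]
orientation: [-180.0, -0.0, 103.3]
force: [0.4, 0.1, 0.9]
opening: 0.0549
[ 0.44387193 -0.16017576  0.1881683 ] [-1.79997902e+02 -1.26129265e-02  1.03288741e+02] 0.05488855058959753
master 1230 rect [ 0.4472 -0.1611] [0.0305 0.0296] 13.11 mean [ 0.4461 -0.1614] med z 0.0802
   in tool [-0.0017  0.003 ] 0.17560338973999023
pad 5305 rect [ 0.439  -0.1621] [0.1044 0.0935] 12.43 mean [ 0.4294 -0.1617] med z 0.0184
   in tool [-0.0007 -0.0052] 0.857525110244751
top master 12 rect [ 0.3689 -0.2281] [0.0037 0.0145] 87.47 mean [ 0.3687 -0.2284] med z 0.0745
```

View pics/w3.png

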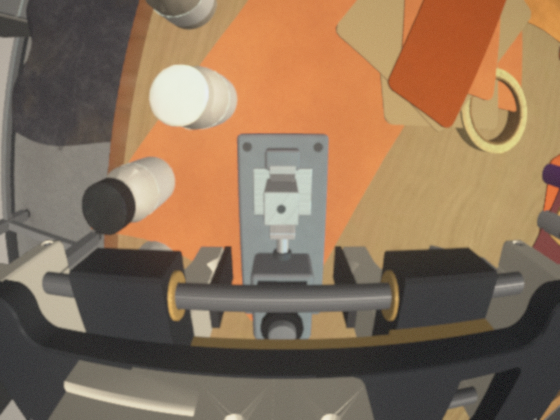

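```bash
python3 -m jog '0 0 0 -0.02 0.04 0.6 1; 0 0 0 0 0 0.8 1; 0 0 0 0 0 0.8 1; 0 0 0 0 0 0.8 1; 0 0 0 0 0 0.4 1; 0 0 0 0 0 0 1; 0 0 0 0 0 0 -1; 0 0 0 0 0 0 -1' && python3 -m jog '0 0 0 0 0 0 -1; 0 0 0 0 0 0 -1; 0 0 0 0 0 0 -1'; python3 -c "
from h import *
p,d=vision.snapshot('side'); cv2.imwrite('pics/s3.png',cv2.resize(p[220:350,280:440,::-1],None,fx=4,fy=4)[:600])"
```

```text
clock: 8.4
tool_pos: [0.4481, -0.1602, 0.053]
orientation: [179.9, 0.0, 103.3]
force: [0.1, 0.2, -0.5]
opening: 0.0728
clock: 8.78
tool_pos: [0.4474, -0.1602, 0.0524]
orientation: [180.0, 0.0, 103.3]
force: [0.0, 0.5, -0.6]
opening: 0.0433
```

View pics/s3.png

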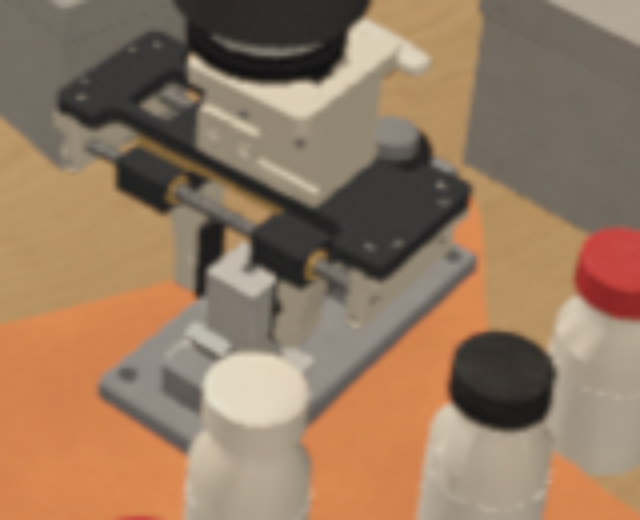

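```bash
python3 -m jog '0 0 0 0 0 0 -1; 0 0 0 0 0 0 -1; 0 0 0 0 0 0 -1; 0 0 0 0 0 0 -1'; python3 -c "
from h import *
p,d=vision.snapshot('wrist'); cv2.imwrite('pics/w4.png',p[:,:,::-1])"
```

```text
clock: 9.32
tool_pos: [0.4474, -0.1604, 0.0523]
orientation: [180.0, 0.0, 103.3]
force: [-0.9, -2.3, 1.7]
opening: 0.0296
```

View pics/w4.png

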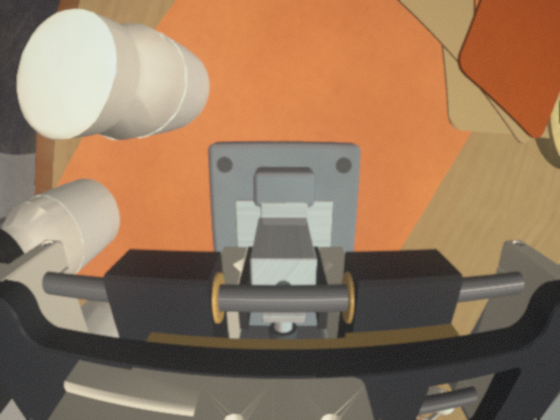

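```bash
python3 -m jog '0 0 0 0 0 -0.3 -1; 0 0 0 0 0 -0.6 -1; 0 0 0 0 0 -0.8 -1; 0 0 0 0 0 -1 -1; 0 0 0 0 0 -1 -1; 0 0 0 0 0 -1 -1; 0 0 0 0 0 0 -1';python3 - <<'E'
from h import *
print(ctrl.get_obs()["joint_pos"].round(1))
rows([.620,.238,.24],205,19,-1,dirn=1)
o,p,P,W=wristW("w5.png")
rect(W,.36,.48,-.23,-.09,.016,.026,"pad",P)
E
```

```text
clock: 10.25
tool_pos: [0.4482, -0.16, 0.2433]
orientation: [179.7, 0.0, 103.4]
force: [-0.3, 0.7, -4.5]
opening: 0.0299
[  4.1   0.6 -22.1   0.  -67.  -80.8]
0 0 -0.93 0.44 0.36 0.00 -1; 0 0 -0.93 0.41 0.40 0.00 -1; 0 0 -0.93 0.37 0.44 0.00 -1; 0 0 -0.93 0.32 0.47 0.00 -1; 0 0 -0.93 0.28 0.50 0.00 -1; 0 0 -0.93 0.23 0.52 0.00 -1; 0 0 -0.93 0.18 0.54 0.00 -1; 0 0 -0.93 0.13 0.56 0.00 -1
0 0 -0.93 0.08 0.57 0.00 -1; 0 0 -0.93 0.02 0.57 0.00 -1; 0 0 -0.93 -0.03 0.57 0.00 -1; 0 0 -0.93 -0.08 0.56 0.00 -1; 0 0 -0.93 -0.13 0.55 0.00 -1; 0 0 -0.93 -0.18 0.54 0.00 -1; 0 0 -0.93 -0.23 0.52 0.00 -1; 0 0 -0.93 -0.28 0.50 0.00 -1
0 0 -0.93 -0.33 0.47 0.00 -1; 0 0 -0.93 -0.37 0.43 0.00 -1; 0 0 -0.93 -0.41 0.40 0.00 -1
pad 4708 rect [ 0.4387 -0.1621] [0.1036 0.0931] 12.87 mean [ 0.4332 -0.1614] med z 0.0187
   in tool [ 0.0003 -0.0109] 0.48806509375572205
```

View pics/w5.png

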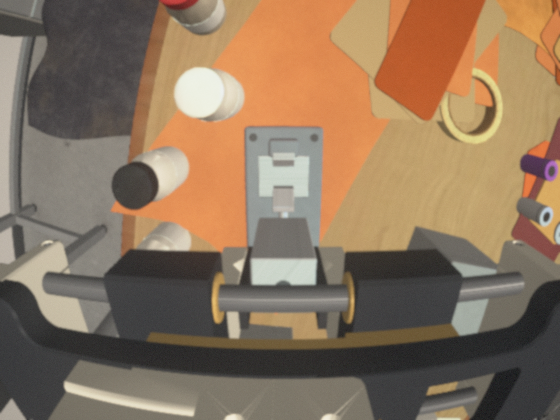

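```bash
python3 -m jog '0 0 -0.93 0.44 0.36 0 -1; 0 0 -0.93 0.41 0.40 0 -1; 0 0 -0.93 0.37 0.44 0 -1; 0 0 -0.93 0.32 0.47 0 -1; 0 0 -0.93 0.28 0.50 0 -1; 0 0 -0.93 0.23 0.52 0 -1; 0 0 -0.93 0.18 0.54 0 -1; 0 0 -0.93 0.13 0.56 0 -1'; python3 -m jog '0 0 -0.93 0.08 0.57 0.00 -1; 0 0 -0.93 0.02 0.57 0.00 -1; 0 0 -0.93 -0.03 0.57 0.00 -1; 0 0 -0.93 -0.08 0.56 0.00 -1; 0 0 -0.93 -0.13 0.55 0.00 -1; 0 0 -0.93 -0.18 0.54 0.00 -1; 0 0 -0.93 -0.23 0.52 0.00 -1; 0 0 -0.93 -0.28 0.50 0.00 -1'; python3 -m jog '0 0 -0.93 -0.33 0.47 0.00 -1; 0 0 -0.93 -0.37 0.43 0.00 -1; 0 0 -0.93 -0.41 0.40 0.00 -1; 0 0 0 0 0 0 -1'
python3 - <<'E'
from h import *
o,p,P,W=wristW("w6.png");print(o["tool_pos"],o["orientation"])
rect(W,.53,.70,.16,.32,.006,.03,"rest",P)
print([(round(r['score'],2),r['location']) for r in nets.boxes_of("rest_top","wrist")])
E
```

```text
clock: 11.3
tool_pos: [0.5264, 0.0046, 0.238]
orientation: [-179.8, -0.2, 146.1]
force: [0.6, 0.2, -4.4]
opening: 0.0295
clock: 12.3
tool_pos: [0.6067, 0.168, 0.2376]
orientation: [-180.0, -0.3, -171.2]
force: [-0.6, 0.3, -4.3]
opening: 0.0299
clock: 12.8
tool_pos: [0.6377, 0.2299, 0.2369]
orientation: [180.0, -0.3, -155.3]
force: [-0.5, -0.0, -4.2]
opening: 0.03
[0.63769525 0.22991017 0.23689203] [ 179.99250726   -0.29246269 -155.3292805 ]
rest 7121 rect [0.6318 0.2559] [0.145 0.129] 81.26 mean [0.6268 0.2345] med z 0.0123
   in tool [-0.0066  0.026 ] 33.41450500488281
[(0.77, [0.6281, 0.2271, 0.0159])]
```

View pics/w6.png

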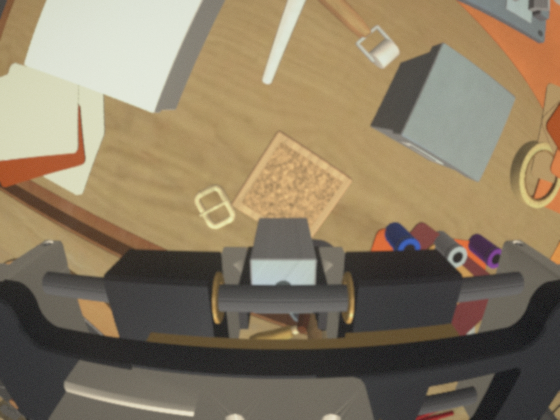

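Run:
```python
from h import *
o,p,P,W=wristW()
for u,v in [(281,134),(350,181),(235,200)]: print(W[v-1:v+2,u-1:u+2].reshape(-1,3).mean(0).round(4))
for z in [0]:
    print(o["tool_pos"])
```

```text
[0.6607 0.1807 0.0112]
[0.5601 0.1971 0.0106]
[0.6792 0.2778 0.0104]
[0.63749209 0.22869814 0.23789976]
```

```bash
python3 -m jog '0 0 0 0.32 0.46 0.2 -1; 0 0 0 0 0 0.8 -1; 0 0 0 0 0 1 -1; 0 0 0 0 0 1 -1; 0 0 0 0 0 1 -1; 0 0 0 0 0 0.5 -1; 0 0 0 0 0 0 -1; 0 0 0 0 0 0 -1'
```

```text
clock: 13.95
tool_pos: [0.62, 0.2404, 0.0614]
orientation: [-180.0, 0.1, -155.4]
force: [0.8, -0.3, -4.6]
opening: 0.03
```

```bash
python3 -m jog '0 0 0 0 0 0.2 -1; 0 0 0 0 0 0.14 -1; 0 0 0 0 0 0 -1; 0 0 0 0 0 0 -1'; python3 -c "
from h import *
p,d=vision.snapshot('side'); cv2.imwrite('pics/s4.png',cv2.resize(p[100:300,120:340,::-1],None,fx=3,fy=3)[:600])"
```

```text
clock: 14.45
tool_pos: [0.6195, 0.2405, 0.0467]
orientation: [-180.0, 0.0, -155.4]
force: [-0.2, 0.8, -4.0]
opening: 0.03
```

View pics/s4.png

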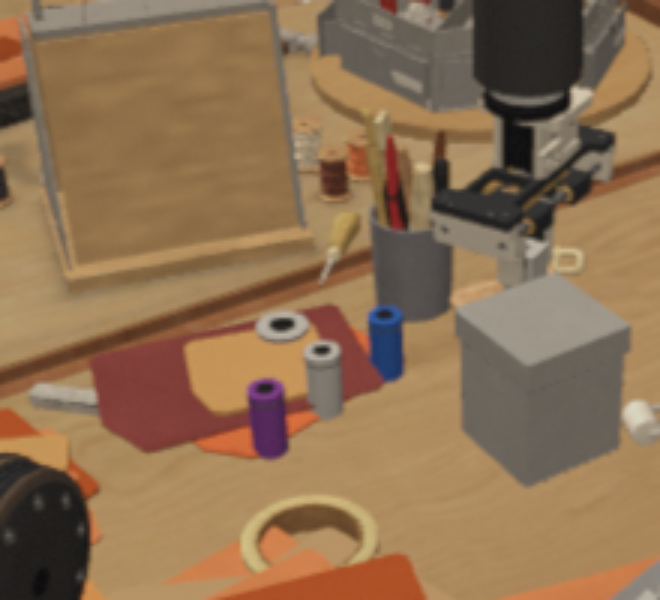

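```bash
python3 -m jog '0 0 0 0 0 0.05 -1; 0 0 0 0 0 0.03 -1; 0 0 0 0 0 0 -1'
```

```text
clock: 14.88
tool_pos: [0.6196, 0.2406, 0.0444]
orientation: [-180.0, 0.0, -155.4]
force: [-3.2, -1.2, 5.8]
opening: 0.0299
```

```bash
python3 -m jog '0 0 0 0 0 0 0.2; 0 0 0 0 0 0 0.2; 0 0 0 0 0 0 0.2; 0 0 0 0 0 0 0.2' && python3 -m jog '0 0 0 0 0 -0.5 0.2; 0 0 0 0 0 -1 0.2; 0 0 0 0 0 -1 0.2; 0 0 0 0 0 -1 0.2; 0 0 0 0 0 -1 0.2; 0 0 0 0 0 0 0.2'
python3 - <<'E'
from h import *
o,p,P,W=wristW("w7.png");print(o["tool_pos"],o["orientation"])
rect(W,.53,.70,.16,.32,.063,.085,"master",P)
print(o["joint_pos"].round(1))
E
```

```text
clock: 15.38
tool_pos: [0.6195, 0.2404, 0.0433]
orientation: [-180.0, -0.0, -155.4]
force: [-0.6, 0.9, 0.3]
opening: 0.0525
clock: 16.12
tool_pos: [0.6212, 0.2413, 0.2277]
orientation: [180.0, 0.4, -155.4]
force: [1.2, -0.1, -1.2]
opening: 0.0528
[0.62116133 0.24128026 0.22765972] [ 179.96491247    0.40196103 -155.40058825]
master 923 rect [0.62   0.2403] [0.0293 0.03  ] 25.03 mean [0.6203 0.2395] med z 0.0721
   in tool [ 0.0026 -0.0005] 89.57080078125
[ 38.   19.5  -0.8   0.1 -69.3 -13.4]
```

View pics/w7.png

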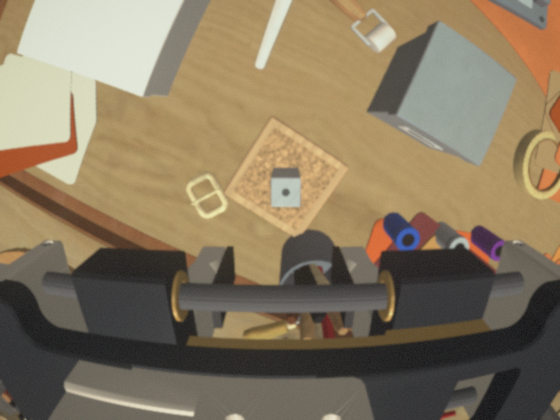

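Run:
```python
from h import *
rows([.396,.217,.20],103.4,18,1,dirn=-1)
```

```text
0 0 0.98 0.30 0.08 0.03 1; 0 0 0.98 0.31 0.05 0.03 1; 0 0 0.98 0.31 0.02 0.03 1; 0 0 0.98 0.31 -0.01 0.03 1; 0 0 0.98 0.31 -0.04 0.03 1; 0 0 0.98 0.31 -0.07 0.03 1; 0 0 0.98 0.30 -0.10 0.03 1; 0 0 0.98 0.29 -0.13 0.03 1
0 0 0.98 0.27 -0.15 0.03 1; 0 0 0.98 0.26 -0.18 0.03 1; 0 0 0.98 0.24 -0.20 0.03 1; 0 0 0.98 0.22 -0.23 0.03 1; 0 0 0.98 0.19 -0.25 0.03 1; 0 0 0.98 0.17 -0.26 0.03 1; 0 0 0.98 0.14 -0.28 0.03 1; 0 0 0.98 0.11 -0.29 0.03 1
0 0 0.98 0.08 -0.30 0.03 1; 0 0 0.98 0.06 -0.31 0.03 1
```

```bash
python3 -m jog '0 0 0.98 0.30 0.08 0 1; 0 0 0.98 0.31 0.05 0 1; 0 0 0.98 0.31 0.02 0 1; 0 0 0.98 0.31 -0.01 0 1; 0 0 0.98 0.31 -0.04 0 1; 0 0 0.98 0.31 -0.07 0 1; 0 0 0.98 0.30 -0.10 0 1; 0 0 0.98 0.29 -0.13 0 1'; python3 -m jog '0 0 0.98 0.27 -0.15 0.03 1; 0 0 0.98 0.26 -0.18 0.03 1; 0 0 0.98 0.24 -0.20 0.03 1; 0 0 0.98 0.22 -0.23 0.03 1; 0 0 0.98 0.19 -0.25 0.03 1; 0 0 0.98 0.17 -0.26 0.03 1; 0 0 0.98 0.14 -0.28 0.03 1; 0 0 0.98 0.11 -0.29 0.03 1'; python3 -m jog '0 0 0.98 0.08 -0.30 0.03 1; 0 0 0.98 0.06 -0.31 0.03 1; 0 0 0 0 0 0 1; 0 0 0 0 0 0 1'
python3 - <<'E'
from h import *
o,p,P,W=wristW("w8.png");print(o["tool_pos"],o["orientation"])
rect(W,.36,.43,.18,.25,.05,.07,"sleeve",P)
E
```

```text
clock: 17.18
tool_pos: [0.5194, 0.2234, 0.222]
orientation: [-179.9, -0.1, 159.5]
force: [-0.4, 0.1, 0.1]
opening: 0.0877
clock: 18.18
tool_pos: [0.4206, 0.2076, 0.2126]
orientation: [-179.9, 0.0, 114.5]
force: [0.2, 0.8, -0.2]
opening: 0.0878
clock: 18.68
tool_pos: [0.3969, 0.2042, 0.211]
orientation: [-180.0, 0.0, 103.6]
force: [-0.4, 0.2, 0.8]
opening: 0.0872
[0.39689811 0.20423571 0.21103202] [-1.79978954e+02  2.23930433e-02  1.03636346e+02]
sleeve 736 rect [0.3986 0.2164] [0.0296 0.0289] 12.39 mean [0.3975 0.2163] med z 0.0603
   in tool [0.0115 0.0046] 1.2621471881866455
```

View pics/w8.png

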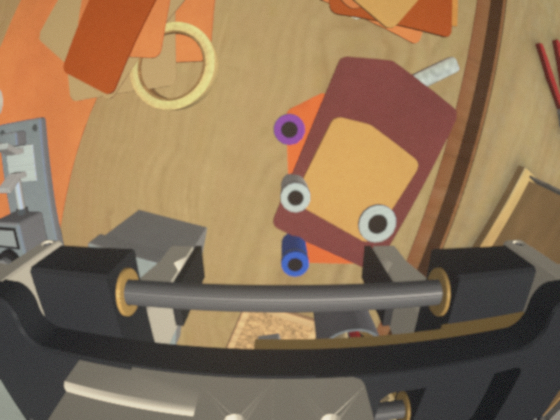

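```bash
python3 -m jog '0 0 0 0.29 0.11 0.4 0.6; 0 0 0 0 0 1 0.6; 0 0 0 0 0 1 0.6; 0 0 0 0 0 1 0.6; 0 0 0 0 0 0.6 0.6; 0 0 0 0 0 0.4 0.6; 0 0 0 0 0 0 0.6; 0 0 0 0 0 0 0.6';python3 - <<'E'
from h import *
o,p,P,W=wristW("w9.png");print(o["tool_pos"],o["orientation"])
rect(W,.36,.43,.18,.25,.05,.07,"sleeve",P)
E
```

```text
clock: 19.73
tool_pos: [0.3988, 0.2168, 0.0357]
orientation: [180.0, -0.0, 103.5]
force: [0.6, -0.9, 0.4]
opening: 0.07
[0.39880068 0.21683812 0.03574686] [ 1.79979645e+02 -5.45632548e-03  1.03535942e+02]
sleeve 1961 rect [0.3909 0.2153] [0.0166 0.0299] 13.31 mean [0.3905 0.2151] med z 0.06
   in tool [ 0.0003 -0.008 ] 0.22539277374744415
```

View pics/w9.png

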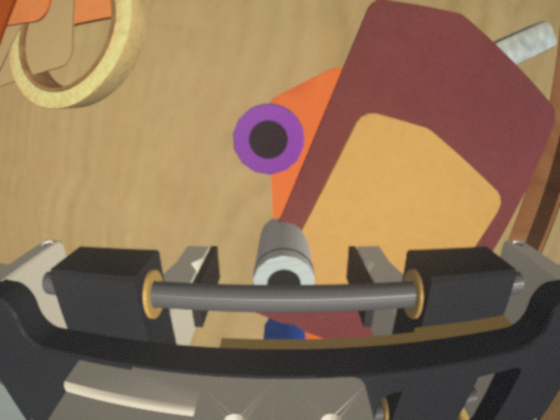

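```bash
python3 -m jog '0 0 0 0 0 0.06 0.6; 0 0 0 0 0 0 -1; 0 0 0 0 0 0 -1; 0 0 0 0 0 0 -1; 0 0 0 0 0 0 -1; 0 0 0 0 0 0 -1; 0 0 0 0 0 0 -1; 0 0 0 0 0 0 -1' && python3 -m jog '0 0 0 0 0 0 -1; 0 0 0 0 0 -0.3 -1; 0 0 0 0 0 -0.8 -1; 0 0 0 0 0 -1 -1; 0 0 0 0 0 -1 -1; 0 0 0 0 0 -1 -1; 0 0 0 0 0 -1 -1; 0 0 0 0 0 0 -1'
python3 - <<'E'
from h import *
o,p,P,W=wristW("w10.png")
rows([.4474,-.1602,.24],103.4,11,-1)
E
```

```text
clock: 20.78
tool_pos: [0.3984, 0.2166, 0.033]
orientation: [180.0, -0.0, 103.5]
force: [0.6, 0.8, 0.8]
opening: 0.0294
clock: 21.78
tool_pos: [0.3993, 0.2174, 0.2407]
orientation: [179.7, -0.2, 103.5]
force: [0.1, 0.4, -2.8]
opening: 0.0294
0 0 0.00 -0.86 -0.09 -0.00 -1; 0 0 0.00 -0.86 -0.09 -0.00 -1; 0 0 0.00 -0.86 -0.09 -0.00 -1; 0 0 0.00 -0.86 -0.09 -0.00 -1; 0 0 0.00 -0.86 -0.09 -0.00 -1; 0 0 0.00 -0.86 -0.09 -0.00 -1; 0 0 0.00 -0.86 -0.09 -0.00 -1; 0 0 0.00 -0.86 -0.09 -0.00 -1
0 0 0.00 -0.86 -0.09 -0.00 -1; 0 0 0.00 -0.86 -0.09 -0.00 -1; 0 0 0.00 -0.86 -0.09 -0.00 -1
```

View pics/w10.png

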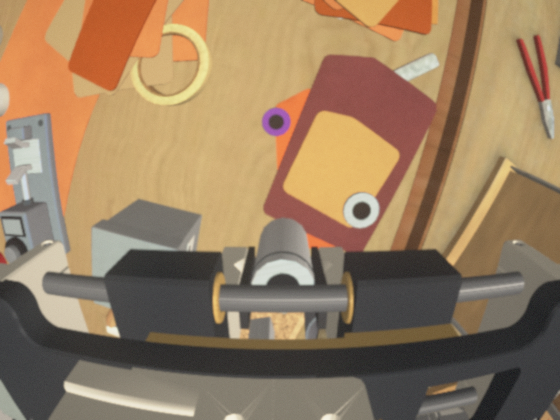

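```bash
python3 -m jog '0 0 0 -0.86 -0.09 0 -1; 0 0 0 -0.86 -0.09 0 -1; 0 0 0 -0.86 -0.09 0 -1; 0 0 0 -0.86 -0.09 0 -1; 0 0 0 -0.86 -0.09 0 -1; 0 0 0 -0.86 -0.09 0 -1; 0 0 0 -0.86 -0.09 0 -1; 0 0 0 -0.86 -0.09 0 -1'; python3 -m jog '0 0 0 -0.86 -0.09 0 -1; 0 0 0 -0.86 -0.09 0 -1; 0 0 0 -0.86 -0.09 0 -1; 0 0 0 0 0 0 -1; 0 0 0 0 0 0 -1'
python3 - <<'E'
from h import *
o,p,P,W=wristW("w11.png");print(o["tool_pos"],o["orientation"])
# jaw-held sleeve extents in tool frame (top ring)
for x0 in (0,): 
    m=(abs(P[...,0])<.02)&(P[...,1]<.01)&(P[...,1]>-.03)&(P[...,2]<.04)&(P[...,2]>-.04)
    q=P[m]; print("held: ymin by z", [(zz,q[(abs(q[:,2]-zz)<.003)][:,1].min().round(4)) for zz in (-.024,-.015,0,.015) if (abs(q[:,2]-zz)<.003).any()])
pd=(p.astype(int).min(-1)>150)&(abs(P[...,0])<.06)&(W[...,2]>.012)&(W[...,2]<.03)&(abs(W[...,0]-.445)<.05)
print(pd.sum(),P[pd].min(0),P[pd].max(0), np.median(W[pd][:,2]))
E
python3 - <<'E'
import cv2
p=cv2.imread('pics/w11.png'); cv2.imwrite('pics/w11c.png',cv2.resize(p[110:280,200:370],None,fx=3.5,fy=3.5,interpolation=cv2.INTER_CUBIC))
E
```

```text
clock: 22.82
tool_pos: [0.4335, -0.0591, 0.2358]
orientation: [-179.9, -0.0, 103.5]
force: [-0.5, 0.8, -1.6]
opening: 0.0298
clock: 23.45
tool_pos: [0.4473, -0.1605, 0.2359]
orientation: [-179.9, -0.1, 103.5]
force: [-0.3, 0.4, -2.1]
opening: 0.0292
[ 0.44728987 -0.16053875  0.23589927] [-1.79878615e+02 -5.29261728e-02  1.03450586e+02]
held: ymin by z [(-0.024, np.float64(-0.0161)), (-0.015, np.float64(-0.0158)), (0, np.float64(-0.0151)), (0.015, np.float64(-0.015))]
3406 [-0.04228648 -0.0561219   0.20894779] [0.04534601 0.05886708 0.22031016] 0.01909321425711777
```

View pics/w11c.png

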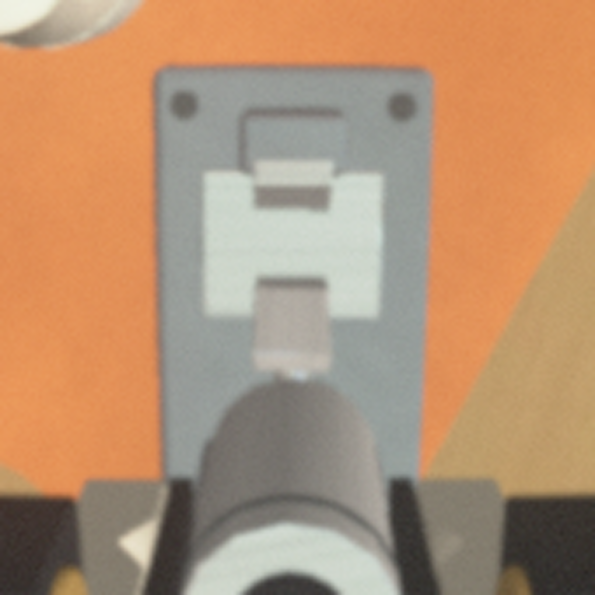

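Run:
```python
from h import *
o,p,P,W=wristW()
for u,v in [(260,163),(307,163),(260,199),(307,199),(284,180)]: print(u,v,P[v,u].round(4),W[v,u].round(4))
def ray(u,v,h):
    i=vision.camera_info("wrist");K=np.array(i["camera_matrix"]);T=np.array(i["tool_from_camera"])
    a=(u-K[0,2])/K[0,0];b=(v-K[1,2])/K[1,1];r=np.hypot(a,b);c=np.array([np.tan(r)/r*a,np.tan(r)/r*b,1])
    d=T[:3,:3]@c; return T[:3,3]+d*((o["tool_pos"][2]-h-T[2,3])/d[2])
for u,v in [(258.3,158.6),(309.1,158.6),(258.3,200.9),(309.1,200.9)]: print(ray(u,v,.02).round(4))
```

```text
260 163 [-0.0266 -0.0197  0.2167] [ 0.4343 -0.1907  0.0195]
307 163 [ 0.028  -0.02    0.2147] [ 0.4212 -0.1377  0.0216]
260 199 [-0.0274  0.0237  0.2163] [ 0.4767 -0.1813  0.0198]
307 199 [0.0289 0.0238 0.2167] [ 0.4637 -0.1266  0.0196]
284 180 [0.0013 0.0003 0.2152] [ 0.4472 -0.1588  0.021 ]
[-0.0285 -0.025   0.2162]
[ 0.0305 -0.025   0.2162]
[-0.0294  0.026   0.2162]
[0.0314 0.0261 0.2162]
```

```bash
python3 -m jog '0 0 0 0.02 0.02 0.3 -1; 0 0 0 0 0 0.8 -1; 0 0 0 0 0 0.9 -1; 0 0 0 0 0 0.8 -1; 0 0 0 0 0 0.4 -1; 0 0 0 0 0 0 -1; 0 0 0 0 0 0 -1';python3 - <<'E'
from h import *
o,p,P,W=wristW("w12.png")
p,d=vision.snapshot('side'); cv2.imwrite('pics/s5.png',cv2.resize(p[220:350,280:440,::-1],None,fx=4,fy=4)[:600])
E
```

```text
clock: 24.42
tool_pos: [0.4493, -0.1594, 0.1095]
orientation: [180.0, 0.0, 103.6]
force: [0.2, -0.2, -2.6]
opening: 0.0295
```

View pics/s5.png

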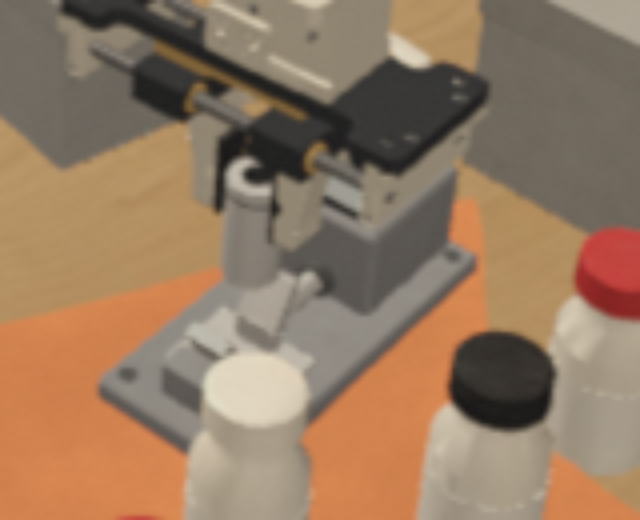

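View pics/w12.png

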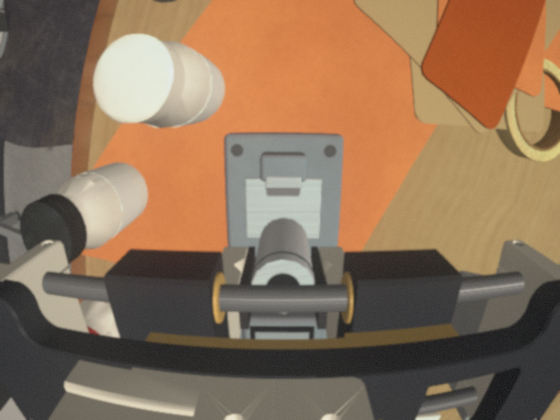

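```bash
python3 -m jog '0 0 0 0 -0.02 0.4 -1; 0 0 0 0 0 0.4 -1; 0 0 0 0 0 0 -1'; python3 -m jog '0 0 0 0 0 0.15 -1; 0 0 0 0 0 0.15 -1; 0 0 0 0 0 0 -1'
```

```text
clock: 24.9
tool_pos: [0.4472, -0.1599, 0.0767]
orientation: [-179.9, -0.0, 103.5]
force: [-1.1, -0.3, -1.7]
opening: 0.0294
clock: 25.28
tool_pos: [0.4471, -0.1598, 0.0644]
orientation: [-179.9, -0.0, 103.5]
force: [-2.2, -1.0, -5.2]
opening: 0.0291
```

```bash
python3 -m jog '0 0 0 0 0 0 -1';python3 - <<'E'
from h import *
o,p,P,W=wristW("w13.png"); print(o["force"],o["tool_pos"])
p,d=vision.snapshot('side'); cv2.imwrite('pics/s6.png',cv2.resize(p[220:350,280:440,::-1],None,fx=4,fy=4)[:600])
E
```

```text
clock: 25.4
tool_pos: [0.4472, -0.1598, 0.0645]
orientation: [-179.9, -0.0, 103.5]
force: [-3.0, -0.2, -5.4]
opening: 0.0296
[-2.98685861 -0.21992171 -5.42557741] [ 0.447151   -0.15980689  0.06452065]
```

View pics/s6.png

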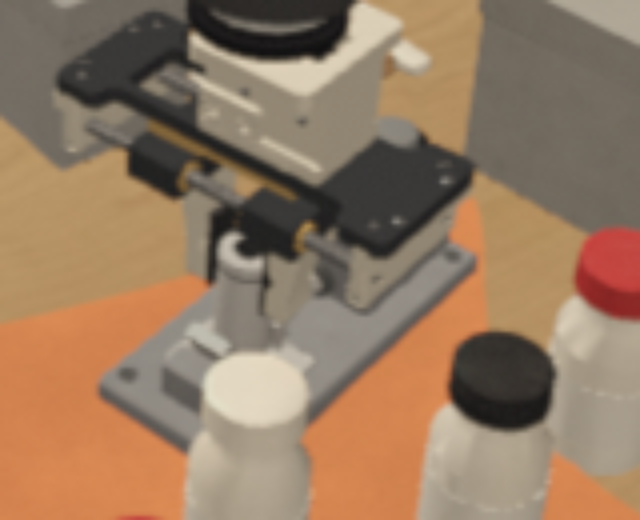

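View pics/w13.png

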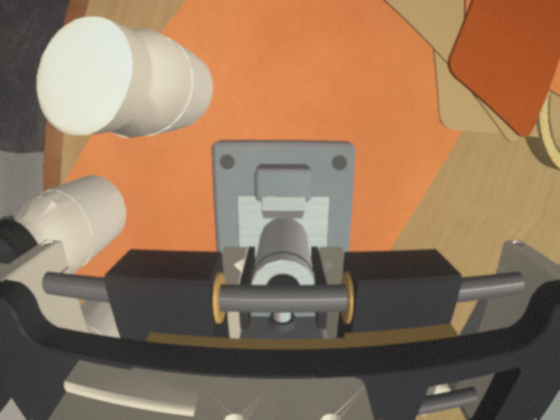

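```bash
python3 -m jog '0 0 0 0 0 0.1 -1; 0 0 0 0 0 0 -1'; python3 -m jog '0 0 0 0 0 0.1 -1; 0 0 0 0 0 0 -1'
```

```text
clock: 25.75
tool_pos: [0.4478, -0.16, 0.0608]
orientation: [-180.0, 0.0, 103.5]
force: [-3.7, -2.7, -3.7]
opening: 0.0293
clock: 26.0
tool_pos: [0.4478, -0.1599, 0.0567]
orientation: [-180.0, -0.0, 103.5]
force: [-3.4, -1.2, -2.6]
opening: 0.0291
```

```bash
python3 -m jog '0 0 0 0 0 0.06 -1; 0 0 0 0 0 0 -1; 0 0 0 0 0 0 -1'; python3 -m jog '0 0 0 0 0 0.04 -1; 0 0 0 0 0 0 -1;  0 0 0 0 0 0 -1'
```

```text
clock: 26.38
tool_pos: [0.4479, -0.1599, 0.0544]
orientation: [-180.0, -0.0, 103.5]
force: [-3.6, -1.8, -2.8]
opening: 0.0292
clock: 26.75
tool_pos: [0.4482, -0.1598, 0.053]
orientation: [180.0, 0.0, 103.5]
force: [-3.2, -0.7, -0.8]
opening: 0.0294
```

```bash
python3 -m jog '0 0 0 0 0 0.04 -1; 0 0 0 0 0 0 -1;  0 0 0 0 0 0 -1'; python3 -m jog '0 0 0 0 0 0.04 -1; 0 0 0 0 0 0 -1;  0 0 0 0 0 0 -1'
```

```text
clock: 27.12
tool_pos: [0.4485, -0.1599, 0.0528]
orientation: [179.9, 0.0, 103.5]
force: [-9.0, 1.8, 18.6]
opening: 0.0297
clock: 27.5
tool_pos: [0.4492, -0.1598, 0.0525]
orientation: [179.9, 0.1, 103.6]
force: [-11.9, 4.9, 31.7]
opening: 0.0295
```

The sleeve bottomed at TCP z 0.0525 (0.053 expected). I'll ease off the pressure, release and rise.

```bash
python3 -m jog '0 0 0 0 -0.02 -0.06 -1; 0 0 0 0 0 0 -1; 0 0 0 0 0 0 0.2; 0 0 0 0 0 0 0.2; 0 0 0 0 0 0 0.2; 0 0 0 0 0 0 0.2; 0 0 0 0 0 0 0.2' && python3 -m jog '0 0 0 0 0 -0.5 0.2; 0 0 0 0 0 -1 0.2; 0 0 0 0 0 -1 0.2; 0 0 0 0 0 -1 0.2; 0 0 0 0 0 0 0.2; 0 0 0 0 0 0 0.2'
python3 - <<'E'
from h import *
o,p,P,W=wristW("w14.png");print(o["tool_pos"],o["force"])
rect(W,.36,.49,-.23,-.09,.072,.09,"sleeve",P)
p,d=vision.snapshot('side'); cv2.imwrite('pics/s7.png',cv2.resize(p[220:350,280:440,::-1],None,fx=4,fy=4)[:600])
E
```

```text
clock: 28.38
tool_pos: [0.4474, -0.16, 0.0521]
orientation: [180.0, 0.0, 103.5]
force: [-0.6, -0.1, -0.1]
opening: 0.0523
clock: 29.12
tool_pos: [0.4469, -0.1599, 0.1918]
orientation: [-180.0, -0.0, 103.5]
force: [-0.8, -0.5, -0.0]
opening: 0.0525
[ 0.44688999 -0.15994324  0.19176504] [-0.80799221 -0.4933175  -0.03903701]
sleeve 951 rect [ 0.447  -0.1604] [0.0291 0.0296] 70.81 mean [ 0.4461 -0.1605] med z 0.0803
   in tool [-0.0005 -0.    ] 32.6862678527832
```

View pics/s7.png

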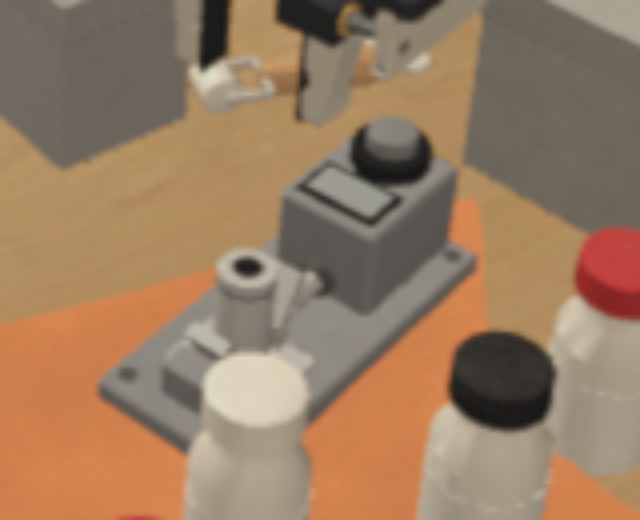

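View pics/w14.png

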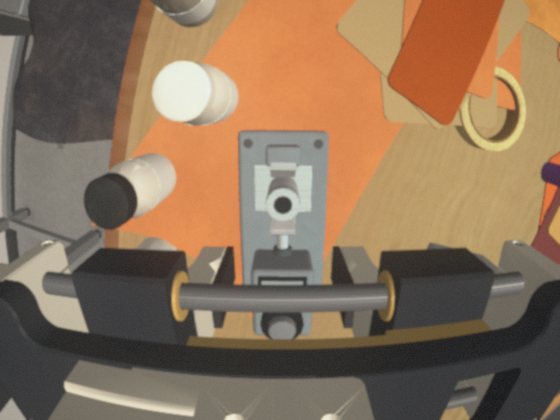

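The sleeve is seated upright: its top is at z 0.080 and its centre at (0.447,-0.160). Last, I'll check the master from the top view.

Run:
```python
from h import *
p,d=vision.snapshot("top"); W=world("top",d)
rect(W,.55,.69,.17,.29,.062,.085,"master")
cv2.imwrite("pics/t9.png",cv2.resize(p[110:200,170:260,::-1],None,fx=5,fy=5))
print(ctrl.close_job())
```

```text
master 201 rect [0.6171 0.241 ] [0.0326 0.0298] 23.68 mean [0.616  0.2408] med z 0.0707
the job is handed in; nothing more can be done
None
```

View pics/t9.png

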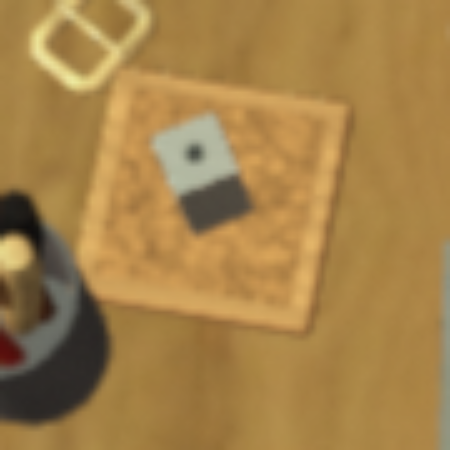

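I pressed the zero button to its stop with the master seated, moved the master to the rest board, and stood the sleeve in the comparator. The button was not touched after the master came out. The job was handed in at about 29 s, and no verdict was reported.

- **Button:** the press was held for about 0.3 s, and the force reached 11.6 N at the bottom of the travel.
- **Master:** it stands upright near the board's middle, at about (0.617, 0.241), with its top at z 0.071. I put the board's centre at about (0.618, 0.240).
- **Sleeve:** it stands upright and fully down, with its top at z 0.080. Its centre is about 1 mm from the measured seat point.
- **Gripper:** it is open and clear of everything, about 0.19 m up.

- **Camera disagreement:** the top and wrist cameras differed by up to about 3.5 mm. I trusted the wrist camera, since it matched where the grasps and the master actually ended up.
- **Forces:** pushing the sleeve down gave a wrist force of about 32 N vertical, plus up to about 12 N sideways, once it hit bottom; I eased off before releasing. During the insertion the vertical force was slightly downward for a while, which I could not explain.

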